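# Open the drying rack by one hole and stand the green board in it

## Robot

A 6-joint arm with a two-finger parallel gripper is mounted at the origin on the work surface. World frame = base frame: x ahead of the robot, y to its left, z up, the work surface at z = 0. Lengths are in m, angles in degrees, forces in N, time in s.
With the tool pointing down it reaches from about 0.375 to 0.9 m from the base axis. Payload 3.1 kg.
Tool frame: the origin (TCP) lies between the finger pads; the fingertips stand 19 mm ahead of it and the grasp point (between the pads) is the TCP; z points along the fingers, x is the direction in which the jaws open and shut, and the axes are right-handed (so a half turn about z gives the same grasp; the last joint's range is limited). The gripper opens to 87 mm and grips with 3 to 60 N. Pads are 19 mm wide; open, the fingers measure 117 mm over their backs; the gripper's body (75 mm by 190 mm) begins 51 mm behind the grasp point.
Start: joints at [57.038, 30.224, 82.088, -0, 67.689, -10.227], TCP at [0.242, 0.576, 0.242] pointing down, gripper open.
Joint ranges: [-176.69, 176.69], [-43.24, 126.21], [12.49, 139.97], [-82, 262], [0, 151.66], [-163.58, 163.58]. Speed limits (degrees/s): [159.86, 159.86, 180, 180, 180, 180].

## Interface

Orientations are given as a 3x3 rotation matrix whose columns are the frame's x, y, z axes.
In Python, from rig import read_state, capture, camera_info, hand_in, spot_in, silhouettes gives the robot as it stands.
- The arm moves only by the shell command python3 -m jog 'ROWS'. ROWS is text: rows parted by semicolons, each of 7 numbers parted by spaces: the shift along the tool's x, y, z in m, then the turn, a rotation vector about the tool's x, y, z in degrees, then the opening, from 0 (shut) to 1 (fully open). A call has 1 to 8 rows; each row is the pose to reach, as a shift and turn from the pose commanded when the call began, along the tool's axes at that moment; what a row does not reach only later rows make up. A row lasts 1/8 s, in which the tool goes at most 62.5 mm and 10.7 degrees, less where a joint would pass 70% of its speed; a pose out of reach is approached as far as the arm can. A call with a gripper value outside its range is refused whole. The fingers move at their own pace and stop on an object; the grip force is fixed at half the most. Time passes only in rows, so rows that repeat a pose let the fingers close. It gives the time, the measured TCP pose, the force and the opening at its end, in the units of the state.
- read_state(): the state, without advancing time (a new reading comes with each control period).
- capture(name): name is "scene" or "top" or "wrist"; returns (picture, depth): 400x640x3 uint8, red, green, blue; 400x640 float32, m along the optical axis (not along the pixel's ray), 0 where there is no reading.
- camera_info(name): a dict with "vfov" (degrees; the focal length in pixels is half the picture's height over the tangent of half this angle, whatever the lens; pixels are square), "cx", "cy" (the principal point, pixels), "R" (3x3) and "t" (3): a world point X has camera coordinates R X + t; the wrist camera has in their place "tool_from_camera" (4x4, takes a point from camera to tool coordinates, whose origin is the TCP and whose axes are the tool frame's). Camera axes: x right, y down, z forward; pixel columns grow to the right and rows downward; lengths in m; the calibration is good to about 2 mm. A picture is of the moment at which its call begins: read the wrist's pose just before it. camera_info takes no time and is no camera call.
- hand_in(): hands the job in, once; it reports no verdict.
Trained networks look in the newest picture that a camera, given by its name, has taken for a name from the list of things; names that differ only in an ending like _2 or _b are one class to them, and where a whole thing is asked for, a point or a joint stands for the part that bears it (a point fixed in the world has none). Each returns a list of dicts, best first, with "score" (0 to 1); they miss things now and then, are a little off and sometimes report something else, mostly with a low value. They report only what shows in the picture. A call takes as long as a camera call.
- spot_in(label, camera): "centre" ([x, y, z] in m, in world coordinates, good to about 4 mm: the middle of the surface that is visible of it).
- silhouettes(label, camera): "region" (400x640 bool, what is visible of it).
The state is a dict: "time_s": time; "joint_positions": joint angles; "qvel": joint speeds; "tau": joint torques, N m; "position": TCP position; "tcp_rot": TCP orientation; "force": force on the tool from outside, world axes, zero at the start; "moment": the same for the moment, N m; "opening": opening from 0.0 (shut) to 1.0 (fully open).
Only numpy, scipy, OpenCV 4.12 (cv2) and the standard library are available. Lean on these libraries where they do the work, as an engineer would, in place of code of your own. Each camera call takes 0.05 s, during which the arm holds its last target.

## Task

The last bay of the drying rack is closed up. Press the rack's red spring pin down flush and slide the end frame out until the pin springs up again in the next hole, then take the green chopping board out of the wash basket and stand it on its long edge, about centred, in the bay you have opened. Set the board down without dropping it, and leave the other boards, the tray and the sauce bottles standing where they are.

Things in the scene. Friction and masses are not known exactly. Their poses are not given: they have to be found in the camera images.
- rack: Steel drying rack, fixed. Origin on the table under the last fixed wire loop; x along the boards, z up. Fixed loops (6 mm wire, 130 mm wide in x, tops at z = 125 mm) at y = 0, 22, 44, 66 mm. Two rods (x = +-62 mm, tops at z = 55 mm) carry the boards. The end frame (same loop, at y = -10 mm as found, aluminium sleeve, hand grip) slides out along -y. Spans y = 76 to -155 mm as found
- bay (a point): fixed point of the rack at rod-top height (rack x = 0, y = -22, z = 55 mm): where the middle of the board's lower edge belongs, midway between the two loops of the last bay once it is open by one hole (38 mm clear between the wires; 4 mm as found)
- pin_top (a point): Top of the red spring pin, on the fixed tube inside the sleeve, at rack x = 0, y = -110 mm. It stands through a hole in the top of the 34 mm wide square sleeve (sleeve top at z = 53 mm), 6 mm proud, 15 mm thick with a flat cone for a tip. The pin only moves up and down; it does not travel with the sleeve
- pin (a joint): How far the pin is pressed down, m: 0 = up, sleeve locked; 0.006 = flush with the sleeve's top (about 6 N of spring). From about 0.005 on, the hole's edge forces the coned tip under when the end frame is shoved (8 to 15 N). It stays down (0.008) under the wall between holes, needing no more pressing, and springs up by itself when a hole comes over it
- rack_end (a joint): how far the end frame is pulled out, in m: 0 as found (closed, first hole), 0.034 in the next hole, 0.068 in the last hole. It drags with 2 to 6 N while the pin is trapped. The holes are 34 mm apart; in each the frame has about 1 mm of play
- grip_face (a point): Middle of the lower edge of the inner face (42 mm wide in x, z = 53 to 86 mm) of the black hand grip on the sleeve's outer end; moves with the end frame. It faces rack +y and as found stands 15 mm beyond the pin's centre, so a closed fingertip 22 to 30 mm wide can hold the pin flush and shove the grip outwards (rack -y) at once. Grip 30 mm long in y
- basket: Grey plastic wash basket, 500 x 250 x 100 mm, fixed; origin at the centre of its underside, x along its length. Floor at z = 20 mm; upright pegs (8 mm thick, tops at z = 86 mm) in rows 40 mm apart in y. The green and the red board stand on edge between rows at basket y = -40 and +40 mm, either way round
- board: green plastic chopping board, 200 long (x) x 20 thick (y) x 150 mm high (z), standing on its long edge; origin at the middle of its lower edge. 0.4 to 0.75 kg. A 16 mm hanging hole near one upper corner
- board_mid (a point): centre of the green board, 75 mm above its lower edge
- red_board: red chopping board of the same size standing in the other lane of the basket; leave it there
- small_board: small white board, 170 x 12 x 95 mm, on edge in the rack between the loops at rack y = 22 and 44 mm; origin at the middle of its lower edge; leave it there
- tray: small steel tray, 180 x 12 x 100 mm, on edge in the rack between the loops at rack y = 44 and 66 mm; origin at the middle of its lower edge; leave it there
- sauce_red: red squeeze bottle, 60 mm diameter, 200 mm tall, behind the rack; origin at the centre of its base; leave it there
- sauce_yellow: yellow squeeze bottle, 60 mm diameter, 200 mm tall, behind the rack; origin at the centre of its base; leave it there

How it is judged (in metres and radians):
On the way:
1. the end frame is out by one hole (34 mm, within 4 mm) and the pin has sprung up in that hole (within 2 mm) (value of joint rack_end between 0.03 and 0.038 m and value of joint pin below 0.002 m), for 0.2 s.
At the end, for the whole second after the job is handed in: The end frame is one hole out (34 mm, within 4 mm), pin sprung up (within 2 mm); the green board rests on its long edge on the rods in the opened bay, within 40 mm of the centre line, leaning under 20 degrees; red board, small board, tray and bottles are where they were (30 mm) (all of step 1 and y of board_mid in the frame of rack between -0.041 and -0.003 m and x of board_mid in the frame of rack between -0.04 and 0.04 m and height (world z) of board_mid between 0.122 and 0.139 m and angle between the z axis of board and the z axis of rack, either way round below 0.35 rad and angle between the y axis of board and the y axis of rack, either way round below 0.4 rad and linear speed of board below 0.02 m/s and distance of each of red_board, small_board, tray, sauce_red, sauce_yellow from where it was at the start of the episode below 0.03 m); the robot touches nothing.
It fails at once if the green board is dropped or falls (faster than 0.5 m/s while not held) (linear speed of board above 0.5 m/s and contact force between board and the arm below 0.1 N and contact force between board and the fingers below 0.1 N).
It fails at once if the red board, the small board, the tray or a sauce bottle is knocked over or shifted (30 mm) (distance of any of red_board, small_board, tray, sauce_red, sauce_yellow from where it was at the start of the episode above 0.03 m or angle between any of red_board, sauce_red, sauce_yellow's own z axis and vertical above 0.35 rad).
It also fails if it takes over 64 s, if anything falls off the work surface, if the arm or the gripper's body presses on something with over 40 N, if the wrist force passes 120 N, or if a joint passes its speed limit or range.

## Working session

There is one attempt and no reset: what is moved stays moved. The work goes in short steps, Python scripts to look and compute and a shell command to move; the robot and the scene stay as the last step left them, time stands still between calls to the robot, and variables do not carry over. Pictures are saved under pics/ and viewed, and the job is handed in when it is done.

```bash
ls; mkdir -p pics; python3 - <<'E'
from rig import *
import cv2,numpy as np
s=read_state()
print({k:np.round(v,3).tolist() for k,v in s.items()})
for n in ["scene","top"]:
    p,d=capture(n); cv2.imwrite(f"pics/{n}0.png",p[:,:,::-1]); np.savez(f"{n}0.npz",p=p,d=d)
    c=camera_info(n); print(n,{k:np.round(v,3).tolist() for k,v in c.items()})
    for l in ["rack","pin_top","grip_face","board","red_board","small_board","tray","basket","sauce_red","sauce_yellow"]:
        if n=="top" : print(l,[(np.round(r["centre"],3).tolist(),round(r["score"],2)) for r in spot_in(l,n)[:2]])
print(read_state()["time_s"])
E
```

```text
pics
{'time_s': 0.0, 'joint_positions': [57.039, 30.279, 82.158, -0.002, 67.69, -10.226], 'qvel': [0.06, 0.058, 0.073, -0.084, 0.056, 0.011], 'tau': [-0.0, -44.004, -17.659, 0.063, 0.058, -0.0], 'position': [0.241, 0.576, 0.241], 'tcp_rot': [[0.386, 0.922, -0.001], [0.922, -0.386, -0.002], [-0.002, -0.0, -1.0]], 'force': [0.409, -0.423, -0.367], 'moment': [-0.038, -0.014, -0.03], 'opening': 0.999}
scene {'vfov': 51.852, 'cx': 319.74, 'cy': 191.972, 'R': [[-0.469, 0.883, -0.007], [0.56, 0.291, -0.776], [-0.683, -0.368, -0.631]], 't': [0.205, -0.299, 1.419]}
top {'vfov': 46.923, 'cx': 313.836, 'cy': 200.222, 'R': [[0.031, -1.0, 0.005], [-0.976, -0.031, -0.216], [0.217, 0.002, -0.976]], 't': [0.066, 0.637, 1.133]}
rack [([0.532, -0.044, 0.052], 0.92)]
pin_top []
grip_face [([0.535, -0.112, 0.049], 0.71), ([0.534, -0.038, 0.058], 0.64)]
board [([0.476, 0.36, 0.146], 0.95), ([0.544, 0.027, 0.153], 0.26)]
red_board []
small_board [([0.527, 0.004, 0.148], 0.71)]
tray [([0.544, 0.026, 0.152], 0.7)]
basket [([0.49, 0.351, 0.022], 0.86)]
sauce_red [([0.712, 0.044, 0.136], 0.79), ([0.532, -0.038, 0.057], 0.59)]
sauce_yellow [([0.72, -0.086, 0.131], 0.77), ([0.713, 0.043, 0.135], 0.33)]
0.6
```

View pics/scene0.png

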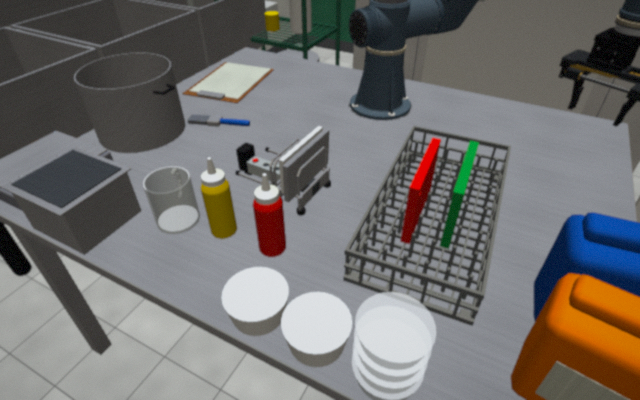

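View pics/top0.png

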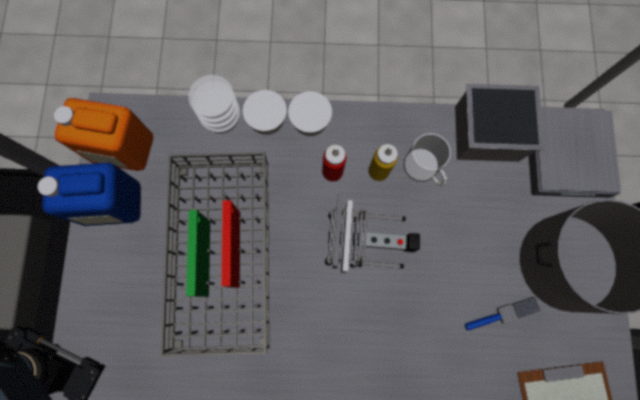

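The scene picture shows the rack with its grip and pin near (255,160) and the green board at (460,195). In the top picture the pin is at (400,241), the grip at (414,241) and the green board at (198,252). Next I fit the poses using depth.

```bash
cat > h.py <<'E'
from rig import *
import cv2,numpy as np
def cloud(n,d,ci=None):
    c=ci or camera_info(n); f=200/np.tan(np.radians(c["vfov"]/2))
    v,u=np.mgrid[0:400,0:640]
    P=np.stack([(u-c["cx"])/f*d,(v-c["cy"])/f*d,d],-1)
    if n=="wrist":
        T=np.array(c["tool_from_camera"]); s=read_state()
        P=P@T[:3,:3].T+T[:3,3]
        return P@np.array(s["tcp_rot"]).T+np.array(s["position"])
    return (P-np.array(c["t"]))@np.array(c["R"])
def proj(n,X):
    c=camera_info(n); f=200/np.tan(np.radians(c["vfov"]/2))
    X=np.array(X)
    if n=="wrist":
        s=read_state(); T=np.array(c["tool_from_camera"])
        X=(X-np.array(s["position"]))@np.array(s["tcp_rot"]); q=(X-T[:3,3])@T[:3,:3]
    else: q=X@np.array(c["R"]).T+np.array(c["t"])
    return np.stack([q[...,0]/q[...,2]*f+c["cx"],q[...,1]/q[...,2]*f+c["cy"]],-1)
def zoom(p,x0,y0,x1,y1,k,name):
    cv2.imwrite(name,cv2.resize(p[y0:y1,x0:x1,::-1],None,fx=k,fy=k,interpolation=cv2.INTER_CUBIC))
E
python3 - <<'E'
from h import *
z=np.load("top0.npz");p=z["p"].astype(int);d=z["d"];P=cloud("top",d)
zoom(z["p"],320,190,430,280,7,"pics/rack0.png")
zs=np.load("scene0.npz"); zoom(zs["p"],225,120,345,225,6,"pics/rack0s.png")
g=(p[...,1]>p[...,0]*1.8)&(p[...,1]>p[...,2]*1.8)&(d>0); 
r=(p[...,0]>p[...,1]*2.2)&(p[...,0]>p[...,2]*2.2)&(d>0)
for nm,m in (("g",g),("r",r)):
    q=P[m]; 
    for nm2,sel in (("basket",(q[:,1]>.2)),("rack",(q[:,1]<.05)&(q[:,0]<.62))):
        w=q[sel]; print(nm,nm2,len(w))
        if nm2=="basket":
            t=w[w[:,2]>.15]
            if len(t)>10:
                (c,sz,a)=cv2.minAreaRect(t[:,:2].astype(np.float32)); print("top",len(t),c,sz,a,np.median(t[:,2]),t.min(0),t.max(0))
        elif len(w): print(w.mean(0),w.min(0),w.max(0))
# sleeve/grip
m=(P[...,2]>.04)&(P[...,2]<.1)&(P[...,1]<-.06)&(P[...,1]>-.2)&(P[...,0]>.45)&(P[...,0]<.6)
v,u=np.nonzero(m); 
for lo,hi in((.045,.06),(.075,.1)):
    t=P[m]; t=t[(t[:,2]>lo)&(t[:,2]<hi)]; print(lo,len(t),cv2.minAreaRect(t[:,:2].astype(np.float32)),np.median(t,0))
E
```

```text
g basket 1667
top 884 (0.38624289631843567, 0.45354098081588745) (0.15399911999702454, 0.40411579608917236) 46.96937942504883 0.1712930546288693 [0.20986255 0.35024583 0.15000696] [0.57922066 0.63449275 0.55598871]
g rack 0
r basket 3415
top 1975 (0.5518442392349243, 0.46451109647750854) (0.628969669342041, 0.3745906949043274) 14.592100143432617 0.1736900600149232 [0.20801117 0.27276645 0.150108  ] [0.83314827 0.70654561 0.52280729]
r rack 19
[ 0.53530113 -0.1394592   0.05861276] [ 0.53073356 -0.14536465  0.05443918] [ 0.54188195 -0.13466665  0.06166124]
0.045 730 ((0.533547043800354, -0.11936871707439423), (0.13239414989948273, 0.11849962919950485), 0.0984206348657608) [ 0.53411696 -0.10907317  0.05431539]
0.075 209 ((0.5328190922737122, -0.16856986284255981), (0.030016383156180382, 0.04300530627369881), 89.33098602294922) [ 0.5315434  -0.16753868  0.08630483]
```

```bash
python3 - <<'E'
from h import *
z=np.load("top0.npz");d=z["d"];P=cloud("top",d)
# rack tops
m=(P[...,2]>.1)&(P[...,1]<.09)&(P[...,1]>-.12)&(P[...,0]>.4)&(P[...,0]<.63)
t=P[m]; print(len(t),t.min(0),t.max(0))
# sleeve line
m=(P[...,2]>.045)&(P[...,2]<.06)&(P[...,1]<-.055)&(P[...,1]>-.13)&(P[...,0]>.49)&(P[...,0]<.58)
t=P[m]
for y in np.arange(-.125,-.055,.01):
    w=t[(t[:,1]>y)&(t[:,1]<y+.01)]; print(round(y,3),len(w),w[:,0].min().round(3) if len(w) else 0,w[:,0].max().round(3) if len(w) else 0)
# basket walls
m=(P[...,2]>.08)&(P[...,2]<.115)&(P[...,1]>.18)&(P[...,1]<.55)&(P[...,0]>.2)&(P[...,0]<.78)
t=P[m]; print(cv2.minAreaRect(t[:,:2].astype(np.float32)))
E
```

```text
1462 [ 0.44913578 -0.04534945  0.1006094 ] [0.62981963 0.04231217 0.16208493]
-0.125 46 0.519 0.552
-0.115 52 0.52 0.552
-0.105 53 0.52 0.554
-0.095 54 0.52 0.553
-0.085 50 0.522 0.553
-0.075 55 0.522 0.556
-0.065 49 0.522 0.556
-0.055 0 0 0
((0.516283392906189, 0.37007784843444824), (0.546890139579773, 0.3316948413848877), 3.5123167037963867)
```

View pics/rack0.png

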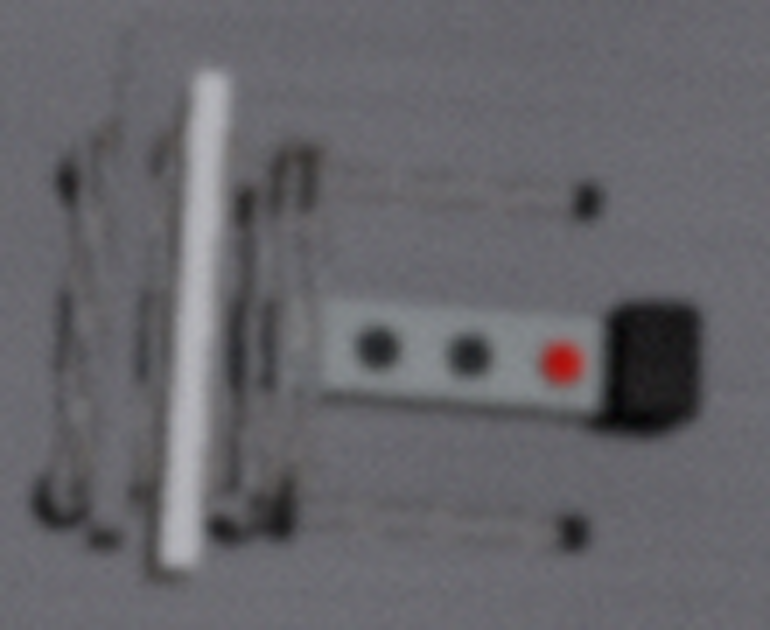

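View pics/rack0s.png

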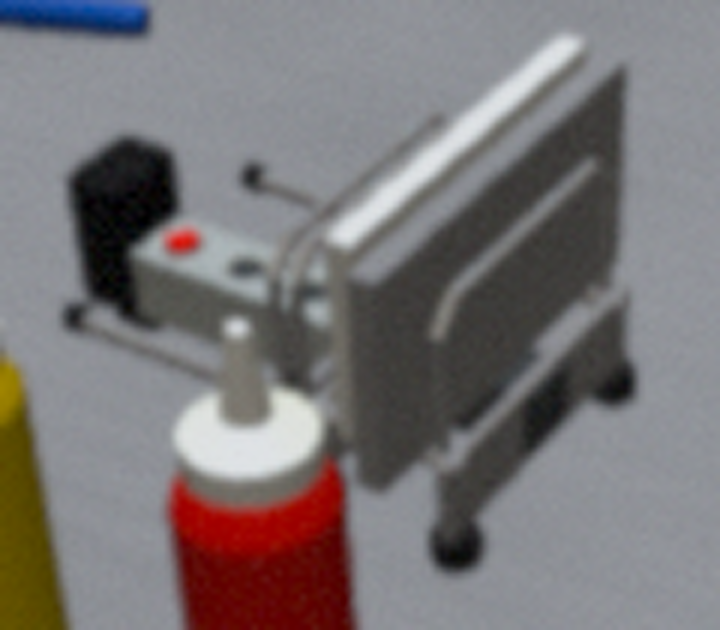

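```bash
cat >> h.py <<'E'
from scipy.spatial.transform import Rotation as Ro
def togo(target,yaw):
    """tool x at world yaw (deg), pointing down; prints shift and turn in tool axes"""
    s=read_state(); R=np.array(s["tcp_rot"]); c,sn=np.cos(np.radians(yaw)),np.sin(np.radians(yaw))
    G=np.array([[c,sn,0],[sn,-c,0],[0,0,-1.]])
    print("shift",np.round(R.T@(np.array(target)-np.array(s["position"])),4),"turn",np.round(Ro.from_matrix(R.T@G).as_rotvec(degrees=True),2),"F",np.round(s["force"],1),"t",round(s["time_s"],2),"p",np.round(s["position"],4))
E
python3 -c "
from h import *
print(np.round(camera_info('wrist')['tool_from_camera'],3).tolist(),camera_info('wrist')['vfov'])
togo([.535,-.125,.30],-3)"
```

```text
[[1.0, -0.001, 0.001, 0.001], [0.001, 0.957, 0.289, -0.08], [-0.001, -0.289, 0.957, -0.144], [0.0, 0.0, 0.0, 1.0]] 70.2606628020115
shift [-0.5335  0.5418 -0.0585] turn [-0.   -0.   70.27] F [0.2 0.1 0.2] t 0.6 p [0.2415 0.5765 0.2416]
```

```bash
python3 -m jog '-0.27 0.27 -0.058 0 0 70 0;-0.533 0.542 -0.058 0 0 70 0;-0.533 0.542 -0.058 0 0 70 0;-0.533 0.542 -0.058 0 0 70 0;-0.533 0.542 -0.058 0 0 70 0;-0.533 0.542 -0.058 0 0 70 0;-0.533 0.542 -0.058 0 0 70 0;-0.533 0.542 -0.058 0 0 70 0'; python3 -c "
from h import *
togo([.535,-.125,.30],-3)"
```

```text
time_s: 1.6
position: [0.4347, 0.115, 0.2819]
tcp_rot: [[0.999, -0.048, 0.001], [-0.048, -0.999, 0.0], [0.001, -0.0, -1.0]]
force: [0.4, 0.4, 0.2]
opening: 0.172
shift [ 0.1118  0.2348 -0.018 ] turn [-0.02 -0.08  0.23] F [0.4 0.4 0.2] t 1.6 p [0.4347 0.115  0.2819]
```

```bash
python3 -m jog '0.11 0.235 -0.018 0 0 0.2 0;0.11 0.235 -0.018 0 0 0.2 0;0.11 0.235 -0.018 0 0 0.2 0;0.11 0.235 -0.018 0 0 0.2 0;0.11 0.235 -0.018 0 0 0.2 0;0.11 0.235 -0.018 0 0 0.2 0;0.11 0.235 -0.018 0 0 0.2 0'; python3 - <<'E'
from h import *
s=read_state();print(np.round(s["position"],4),np.round(s["force"],2))
p,d=capture("wrist");np.savez("w1.npz",p=p,d=d,pos=s["position"],rot=s["tcp_rot"]);cv2.imwrite("pics/w1.png",p[:,:,::-1])
p2,d2=capture("scene");cv2.imwrite("pics/s1.png",p2[:,:,::-1])
E
```

```text
time_s: 2.48
position: [0.5316, -0.1214, 0.2991]
tcp_rot: [[0.999, -0.05, -0.001], [-0.05, -0.999, 0.001], [-0.002, -0.001, -1.0]]
force: [-0.3, 0.2, -0.0]
opening: 0.004
[ 0.5316 -0.1214  0.2991] [-0.26  0.16 -0.01]
```

View pics/w1.png

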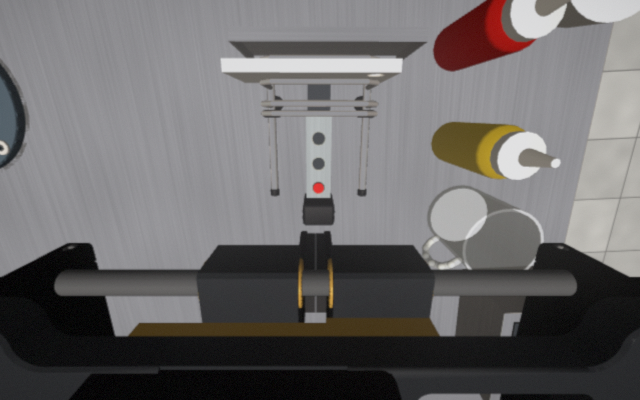

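View pics/s1.png

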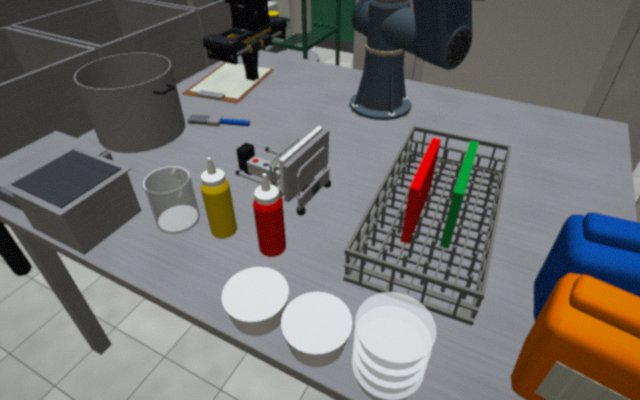

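The wrist view shows the pin at (319,188), the holes at (319,163) and (319,138), and the grip at (319,210). The wide axis of the gripper body runs along tool x, so it clears the loops in this orientation.

```bash
python3 - <<'E'
from h import *
z=np.load("w1.npz");p=z["p"].astype(int);P=cloud("wrist",z["d"])
r=(p[...,0]>p[...,1]*2)&(p[...,0]>p[...,2]*2); r[:,:300]=0;r[:,340:]=0;r[:170]=0;r[205:]=0
print("pin",r.sum(),P[r].mean(0),P[r].min(0),P[r].max(0))
def box(n,lo,hi):
    m=np.all((P>lo)&(P<hi),-1); t=P[m]; c=cv2.minAreaRect(t[:,:2].astype(np.float32)); print(n,len(t),np.round(c[0],4),np.round(c[1],4),round(c[2],2),np.median(t[:,2]).round(4)); return t
t=box("sleeve",[.49,-.13,.048],[.58,-.05,.056])
for e in (0,1):
    ys=[];xs=[]
    for y in np.arange(-.128,-.06,.004):
        w=t[(t[:,1]>y)&(t[:,1]<y+.004),0]
        if len(w)>4: ys.append(y+.002);xs.append(w.min() if e==0 else w.max())
    f=np.polyfit(ys,xs,1); print("edge",f, "yaw",-np.degrees(np.arctan(f[0])), "x at -.14",np.polyval(f,-.14))
box("grip",[.49,-.21,.08],[.58,-.13,.095])
box("white",[.40,-.05,.143],[.66,.06,.157])
box("tray",[.40,.0,.143+.0015],[.66,.06,.162])
t=box("loops",[.40,-.07,.118],[.66,-.01,.128])
h,e=np.histogram(t[:,1]+.05*(t[:,0]-.535),bins=30);print(list(zip(np.round(e,4),h)))
E
```

```text
pin 83 [ 0.5351402  -0.13802238  0.05730172] [ 0.52807846 -0.14505163  0.05128145] [ 0.54223677 -0.1317585   0.06044734]
sleeve 1475 [ 0.5383 -0.0899] [0.08   0.0339] 87.81 0.0534
edge [0.03125592 0.52467619] yaw -1.7902496300745794 x at -.14 0.5203003589946965
edge [0.06430514 0.56044656] yaw -3.6793469687272213 x at -.14 0.5514438449458811
grip 668 [ 0.5343 -0.1689] [0.0305 0.0421] 87.02 0.0862
white 5818 [0.5457 0.0159] [0.0372 0.1901] 87.12 0.154
tray 5247 [0.5457 0.016 ] [0.0371 0.1901] 87.12 0.1547
loops 1390 [ 0.5413 -0.0249] [0.0344 0.118 ] 87.14 0.1249
[(np.float64(-0.0418), np.int64(205)), (np.float64(-0.0407), np.int64(108)), (np.float64(-0.0395), np.int64(107)), (np.float64(-0.0384), np.int64(107)), (np.float64(-0.0372), np.int64(105)), (np.float64(-0.0361), np.int64(0)), (np.float64(-0.0349), np.int64(0)), (np.float64(-0.0338), np.int64(0)), (np.float64(-0.0326), np.int64(102)), (np.float64(-0.0315), np.int64(110)), (np.float64(-0.0303), np.int64(107)), (np.float64(-0.0292), np.int64(107)), (np.float64(-0.028), np.int64(106)), (np.float64(-0.0269), np.int64(105)), (np.float64(-0.0257), np.int64(0)), (np.float64(-0.0246), np.int64(0)), (np.float64(-0.0234), np.int64(0)), (np.float64(-0.0223), np.int64(0)), (np.float64(-0.0211), np.int64(0)), (np.float64(-0.02), np.int64(0)), (np.float64(-0.0188), np.int64(0)), (np.float64(-0.0177), np.int64(0)), (np.float64(-0.0165), np.int64(0)), (np.float64(-0.0154), np.int64(0)), (np.float64(-0.0142), np.int64(0)), (np.float64(-0.0131), np.int64(0)), (np.float64(-0.0119), np.int64(0)), (np.float64(-0.0108), np.int64(52)), (np.float64(-0.0096), np.int64(43)), (np.float64(-0.0085), np.int64(26))]
```

```bash
python3 - <<'E'
from h import *
z=np.load("w1.npz");P=cloud("wrist",z["d"])
s=read_state();R=np.array(s["tcp_rot"]);Q=(P-np.array(s["position"]))@R
m=(z["d"]>0)&(Q[...,2]<.03)&(abs(Q[...,0])<.06)&(Q[...,2]>-.06)
t=Q[m]
for a in np.arange(-.06,.03,.01):
    w=t[(t[:,2]>=a)&(t[:,2]<a+.01)]
    if len(w): print(round(a,3),len(w),w.min(0).round(4),w.max(0).round(4))
zoom(z["p"],240,170,400,320,5,"pics/w1z.png")
E
```

```text
-0.06 946 [-0.0323 -0.04   -0.06  ] [ 0.0337 -0.0081 -0.0537]
-0.05 52 [-0.0043 -0.01   -0.0496] [ 0.0058  0.0055 -0.04  ]
-0.04 342 [-0.0043 -0.0063 -0.04  ] [ 0.0057  0.0094 -0.03  ]
-0.03 199 [-0.0048 -0.0129 -0.03  ] [ 0.0063  0.0101 -0.02  ]
-0.02 230 [-0.0062 -0.0135 -0.02  ] [ 0.0078 -0.0102 -0.01  ]
-0.01 281 [-0.0078 -0.0133 -0.01  ] [ 0.0093 -0.0047 -0.    ]
0.0 243 [-0.0083 -0.013   0.    ] [ 0.0099 -0.01    0.0099]
0.01 184 [-0.008  -0.0129  0.0101] [ 0.0096 -0.0102  0.0194]
```

View pics/w1z.png

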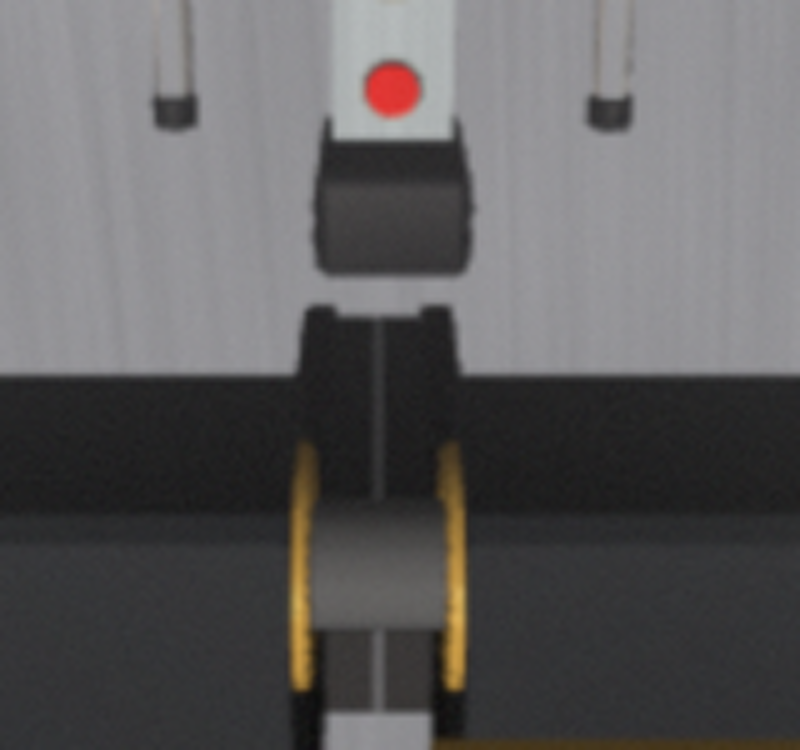

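```bash
python3 -c "
from h import *
togo([.535,-.1385,.095],-2.9)"
```

```text
shift [0.0041 0.0171 0.2043] turn [-0.03  0.05  0.08] F [ 0.4  0.4 -0.7] t 2.58 p [ 0.5319 -0.1213  0.2993]
```

```bash
python3 -m jog '0.004 0.017 0.05 0 0 0 0;0.004 0.017 0.10 0 0 0 0;0.004 0.017 0.15 0 0 0 0;0.004 0.017 0.19 0 0 0 0;0.004 0.017 0.204 0 0 0 0;0.004 0.017 0.204 0 0 0 0'; python3 - <<'E'
from h import *
togo([.535,-.1385,.072],-2.9)
for n in("scene","wrist"):
    p,d=capture(n)
    zoom(p,*((225,110,325,185) if n=="scene" else (240,170,400,290)),*((8,) if n=="scene" else (5,)),f"pics/{n}2.png")
E
```

```text
time_s: 3.32
position: [0.5357, -0.1396, 0.0952]
tcp_rot: [[0.999, -0.05, -0.001], [-0.05, -0.999, 0.0], [-0.001, -0.0, -1.0]]
force: [0.2, -0.4, 1.3]
opening: 0.01
shift [-0.0007 -0.0011  0.0232] turn [-0.02  0.05  0.03] F [ 0.2 -0.4  1.3] t 3.33 p [ 0.5357 -0.1396  0.0952]
```

View pics/scene2.png

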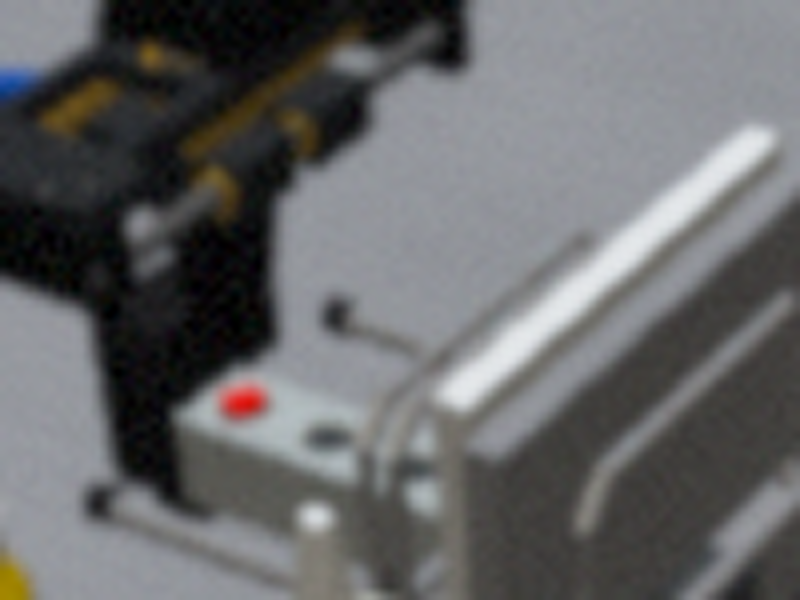

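View pics/wrist2.png

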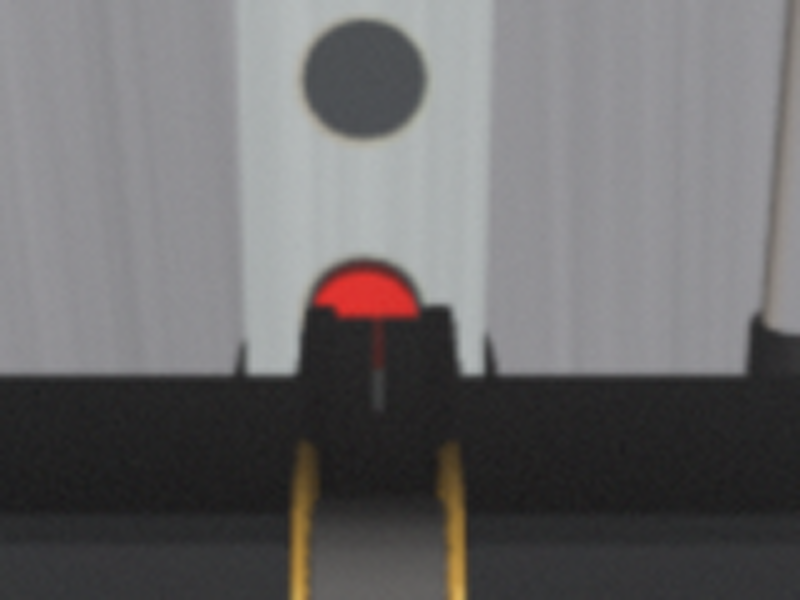

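```bash
python3 -m jog '-0.001 -0.0015 0.008 0 0 0 0;-0.001 -0.0015 0.014 0 0 0 0;-0.001 -0.0015 0.018 0 0 0 0;-0.001 -0.0015 0.020 0 0 0 0;-0.001 -0.0015 0.0215 0 0 0 0;-0.001 -0.0015 0.0215 0 0 0 0'
```

```text
time_s: 4.18
position: [0.5348, -0.1388, 0.074]
tcp_rot: [[0.999, -0.051, 0.0], [-0.051, -0.999, -0.0], [0.0, 0.0, -1.0]]
force: [-1.6, 0.0, 4.4]
opening: 0.005
```

```bash
python3 -m jog '0 0 0.0008 0 0 0 0;0 0 0.0015 0 0 0 0;0 0 0.0015 0 0 0 0'
```

```text
time_s: 4.55
position: [0.5349, -0.1388, 0.0724]
tcp_rot: [[0.999, -0.051, 0.0], [-0.051, -0.999, -0.0], [0.0, 0.0, -1.0]]
force: [-1.7, 0.8, 5.2]
opening: 0.001
```

```bash
python3 -m jog '0 0 0.0006 0 0 0 0;0 0.002 0.0006 0 0 0 0;0 0.004 0.0006 0 0 0 0;0 0.006 0.0006 0 0 0 0;0 0.006 0.0006 0 0 0 0'
```

```text
time_s: 5.18
position: [0.5346, -0.1435, 0.0722]
tcp_rot: [[0.999, -0.052, 0.0], [-0.052, -0.999, 0.002], [0.0, -0.002, -1.0]]
force: [0.4, 5.2, 7.6]
opening: 0.008
```

```bash
python3 -m jog '0 0.002 0 0 0 0 0;0 0.004 0 0 0 0 0;0 0.006 0 0 0 0 0;0 0.006 0 0 0 0 0'
```

```text
time_s: 5.68
position: [0.5343, -0.1492, 0.0723]
tcp_rot: [[0.999, -0.052, 0.0], [-0.052, -0.999, 0.002], [0.0, -0.002, -1.0]]
force: [0.1, 5.3, 9.5]
opening: 0.005
```

```bash
python3 -m jog '0 0.003 -0.001 0 0 0 0;0 0.006 -0.001 0 0 0 0;0 0.009 -0.001 0 0 0 0;0 0.012 -0.001 0 0 0 0;0 0.015 -0.001 0 0 0 0;0 0.018 -0.001 0 0 0 0;0 0.020 -0.001 0 0 0 0;0 0.020 -0.001 0 0 0 0'
```

```text
time_s: 6.68
position: [0.5331, -0.1715, 0.0724]
tcp_rot: [[0.999, -0.051, -0.0], [-0.051, -0.999, -0.001], [-0.0, 0.001, -1.0]]
force: [0.3, 1.2, -0.3]
opening: 0.007
```

```bash
python3 - <<'E'
from h import *
p,d=capture("wrist"); zoom(p,240,120,400,270,5,"pics/w3.png"); s=read_state(); print(s["force"],s["position"])
E
```

```text
[ 0.50571062 -0.25158396  0.82681138] [ 0.53310583 -0.17149686  0.07247119]
```

View pics/w3.png

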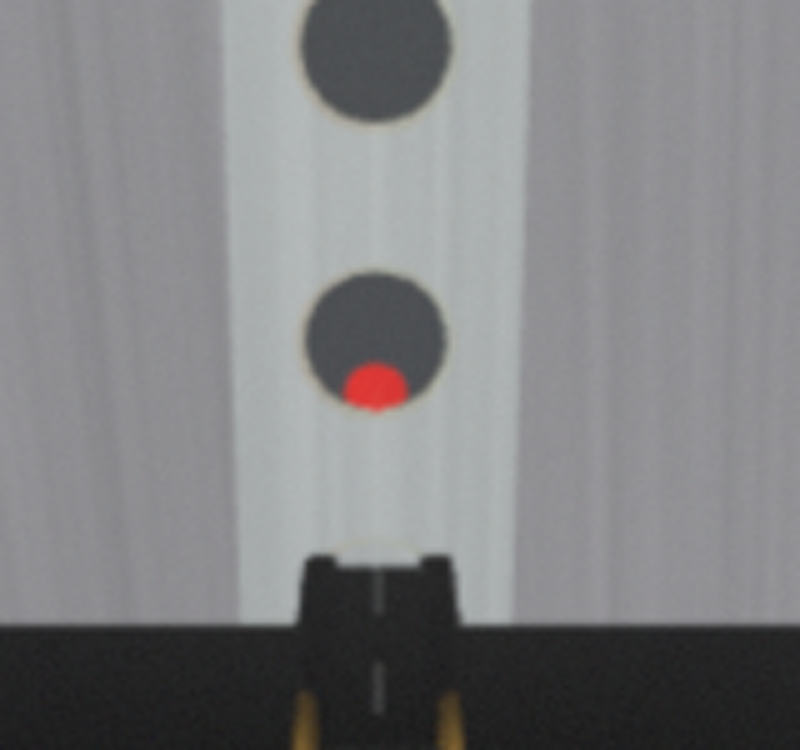

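```bash
python3 -m jog '0 0.001 0 0 0 0 0;0 0.002 0 0 0 0 0;0 0.003 0 0 0 0 0;0 0.004 0 0 0 0 0;0 0.005 0 0 0 0 0;0 0.005 0 0 0 0 0'
python3 - <<'E'
from h import *
p,d=capture("wrist"); zoom(p,240,120,400,270,5,"pics/w4.png"); s=read_state(); print(s["force"],s["position"])
E
```

```text
time_s: 7.48
position: [0.5328, -0.1759, 0.0727]
tcp_rot: [[0.999, -0.051, -0.0], [-0.051, -0.999, -0.0], [-0.0, 0.0, -1.0]]
force: [-0.5, 0.9, -1.6]
opening: 0.005
[ 0.40552796  1.63993175 -0.39634927] [ 0.53276933 -0.17588905  0.0727279 ]
```

View pics/w4.png

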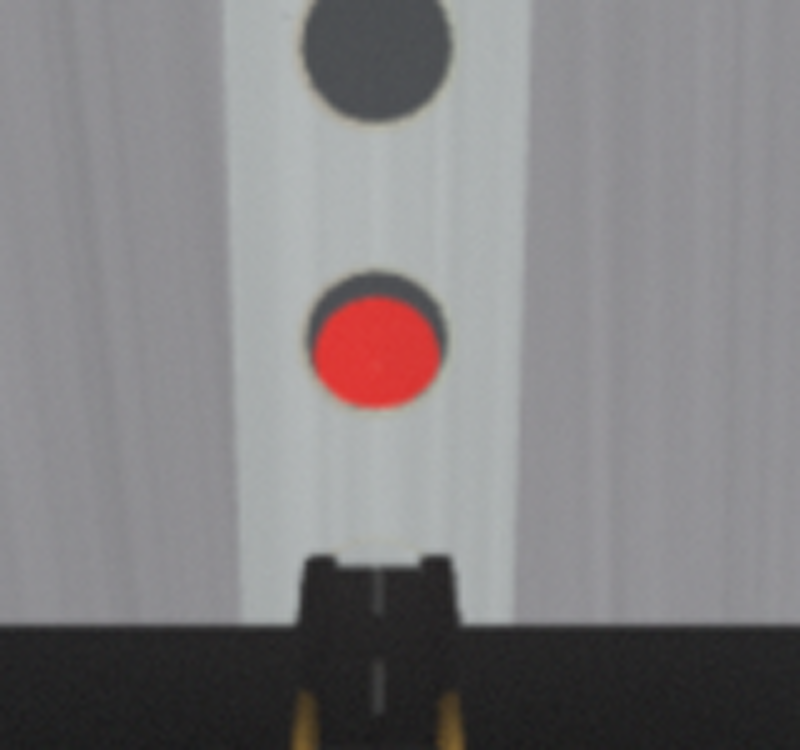

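The pin is nearly free but still touches the lower rim of the hole. I'll push another 1.5 mm.

```bash
python3 -m jog '0 0.0005 0 0 0 0 0;0 0.001 0 0 0 0 0;0 0.0015 0 0 0 0 0;0 0.0015 0 0 0 0 0'
python3 - <<'E'
from h import *
p,d=capture("wrist"); zoom(p,240,120,400,270,5,"pics/w5.png"); s=read_state(); print(s["force"],s["position"])
P=cloud("wrist",d); p=p.astype(int); r=(p[...,0]>p[...,1]*2)&(p[...,0]>p[...,2]*2); r[:,:290]=0;r[:,350:]=0;r[:170]=0;r[215:]=0
print(P[r].mean(0),P[r].max(0))
E
```

```text
time_s: 8.02
position: [0.5327, -0.1773, 0.0727]
tcp_rot: [[0.999, -0.051, -0.0], [-0.051, -0.999, -0.0], [-0.0, 0.0, -1.0]]
force: [0.6, 0.7, -0.7]
opening: 0.005
[-0.77364916  0.84146903 -0.60805927] [ 0.53271495 -0.17727272  0.07275241]
[ 0.53506584 -0.13801564  0.05768641] [ 0.54228055 -0.09635771  0.21628236]
```

View pics/w5.png

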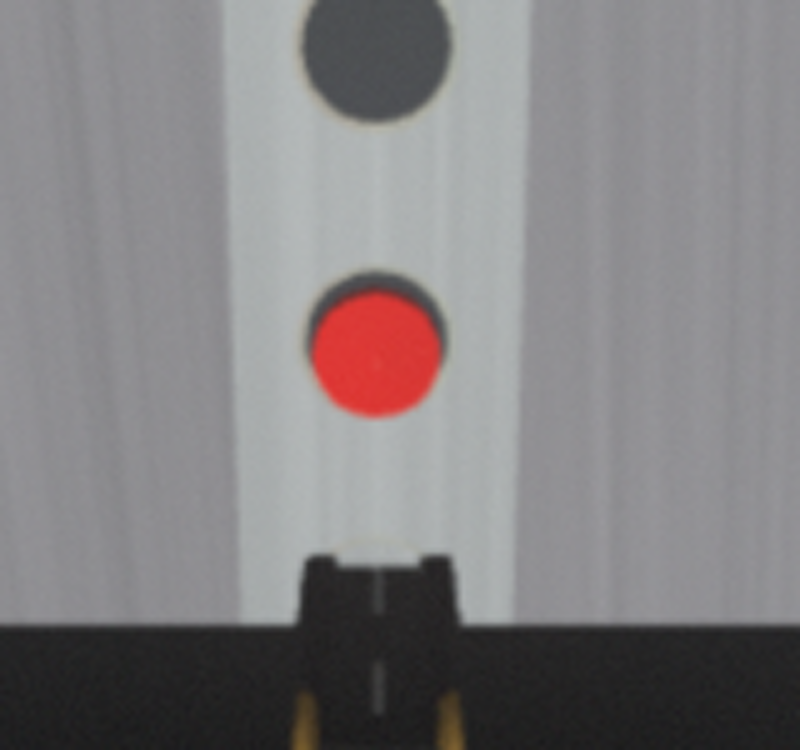

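The pin is up and stands proud over the rim. I'll back off, lift and check again.

```bash
python3 -m jog '0 -0.002 0 0 0 0 0;0 -0.002 -0.02 0 0 0 0;0 -0.002 -0.08 0 0 0 0;0 -0.002 -0.14 0 0 0 0;0 -0.002 -0.20 0 0 0 0;0 -0.002 -0.23 0 0 0 0;0 -0.002 -0.23 0 0 0 0;0 -0.002 -0.23 0 0 0 0'
python3 - <<'E'
from h import *
s=read_state();p,d=capture("wrist"); zoom(p,200,0,440,220,3.3,"pics/w6.png");  print(s["force"],s["position"])
P=cloud("wrist",d); p=p.astype(int); r=(p[...,0]>p[...,1]*2)&(p[...,0]>p[...,2]*2); r[:,:290]=0;r[:,350:]=0;r[:120]=0;r[215:]=0
print(r.sum(),P[r].mean(0),P[r].max(0))
def box(n,lo,hi):
    m=np.all((P>lo)&(P<hi),-1); t=P[m]; c=cv2.minAreaRect(t[:,:2].astype(np.float32)); print(n,len(t),np.round(c[0],4),np.round(c[1],4),round(c[2],2),np.median(t[:,2]).round(4)); return t
box("grip",[.49,-.23,.08],[.58,-.15,.095])
t=box("loops",[.40,-.1,.118],[.66,-.01,.128])
v=t[:,1]+.0507*(t[:,0]-.541); h,e=np.histogram(v,bins=np.arange(-.09,0,.002));print([(round(a,3),b) for a,b in zip(e,h) if b])
box("white",[.40,-.05,.143],[.66,.06,.157])
E
```

```text
time_s: 9.07
position: [0.5322, -0.1749, 0.3015]
tcp_rot: [[0.999, -0.051, -0.002], [-0.051, -0.999, 0.001], [-0.002, -0.001, -1.0]]
force: [-0.5, -0.8, -1.1]
opening: 0.007
[-0.50002807 -0.78784781 -1.05243046] [ 0.53218922 -0.17488111  0.30148029]
92 [ 0.53409364 -0.13761171  0.0563888 ] [ 0.54141444 -0.13138076  0.06064029]
grip 674 [ 0.5313 -0.2014] [0.0294 0.043 ] 87.38 0.0854
loops 1560 [ 0.5399 -0.0411] [0.0677 0.1167] 87.02 0.1242
[(np.float64(-0.076), np.int64(172)), (np.float64(-0.074), np.int64(233)), (np.float64(-0.072), np.int64(200)), (np.float64(-0.07), np.int64(27)), (np.float64(-0.034), np.int64(6)), (np.float64(-0.032), np.int64(309)), (np.float64(-0.03), np.int64(242)), (np.float64(-0.028), np.int64(208)), (np.float64(-0.026), np.int64(5)), (np.float64(-0.012), np.int64(36)), (np.float64(-0.01), np.int64(114)), (np.float64(-0.008), np.int64(8))]
white 2109 [0.5342 0.0016] [0.0076 0.1701] 87.06 0.1498
```

View pics/w6.png

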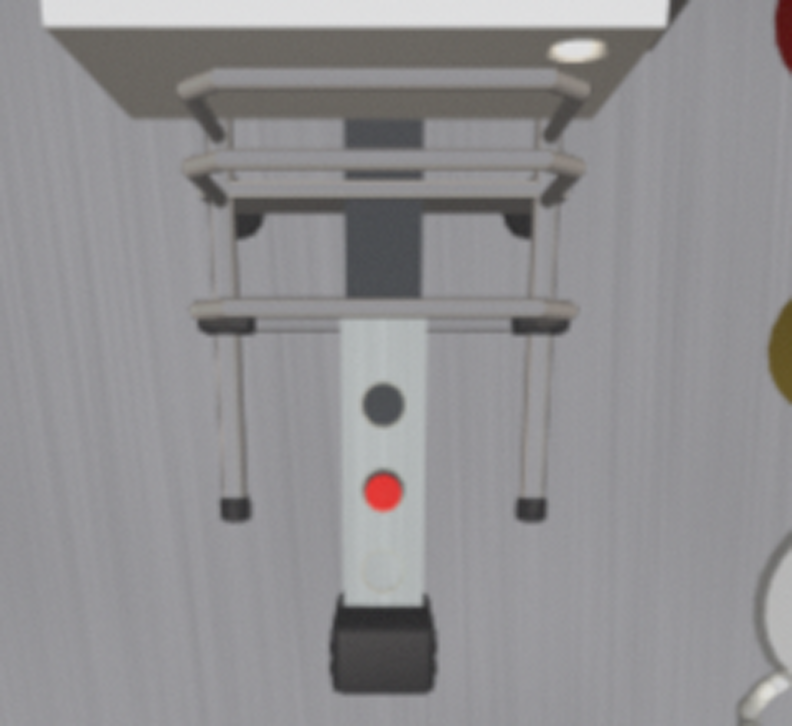

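The end frame is one hole out: the loops are 43.5 mm apart and the pin is proud at z ≈ 0.060. Now to the basket.

```bash
python3 -c "
from h import *
togo([.476,.36,.33],87)"
```

```text
shift [-0.0834 -0.5312 -0.0281] turn [-2.100e-01  8.000e-02 -8.994e+01] F [ 0.6  0.7 -0.1] t 9.12 p [ 0.532  -0.1748  0.3009]
```

```bash
python3 -m jog '-0.083 -0.531 -0.028 0 0 -90 0.5;-0.083 -0.531 -0.028 0 0 -90 0.5;-0.083 -0.531 -0.028 0 0 -90 0.5;-0.083 -0.531 -0.028 0 0 -90 0.5;-0.083 -0.531 -0.028 0 0 -90 0.5;-0.083 -0.531 -0.028 0 0 -90 0.5;-0.083 -0.531 -0.028 0 0 -90 0.5;-0.083 -0.531 -0.028 0 0 -90 0.5'; python3 -c "
from h import *
togo([.476,.36,.33],87)"
```

```text
time_s: 10.12
position: [0.4801, 0.3231, 0.3265]
tcp_rot: [[0.116, 0.993, -0.003], [0.993, -0.116, -0.002], [-0.002, -0.003, -1.0]]
force: [0.8, 0.4, 0.8]
opening: 0.5
shift [ 0.0362 -0.0084 -0.0035] turn [-0.19  0.12 -3.64] F [0.8 0.4 0.8] t 10.12 p [0.4801 0.3231 0.3265]
```

```bash
python3 -m jog '0.036 -0.008 -0.003 0 0 -3.6 0.5;0.036 -0.008 -0.003 0 0 -3.6 0.5;0.036 -0.008 -0.003 0 0 -3.6 0.5'; python3 - <<'E'
from h import *
s=read_state();p,d=capture("wrist"); cv2.imwrite("pics/w7.png",p[:,:,::-1]); print(s["force"],s["position"])
P=cloud("wrist",d); p=p.astype(int); 
for nm,m in(("green",(p[...,1]>p[...,0]*1.6)&(p[...,1]>p[...,2]*1.6)),("red",(p[...,0]>p[...,1]*2)&(p[...,0]>p[...,2]*2))):
  t=P[m&(d>0)]; t=t[(abs(t[:,0]-.5)<.25)&(abs(t[:,1]-.35)<.15)]
  zt=np.percentile(t[:,2],98);print(nm,len(t),"ztop",zt)
  for lo,hi in((zt-.004,zt+.004),(.12,.15),(.06,.12)):
    w=t[(t[:,2]>lo)&(t[:,2]<hi)]
    if len(w)>10:
        c=cv2.minAreaRect(w[:,:2].astype(np.float32));print(round(lo,3),len(w),np.round(c[0],4),np.round(c[1],4),round(c[2],2))
E
```

```text
time_s: 10.5
position: [0.4771, 0.3574, 0.3298]
tcp_rot: [[0.059, 0.998, -0.003], [0.998, -0.059, -0.002], [-0.002, -0.003, -1.0]]
force: [-0.5, 0.5, -0.6]
opening: 0.499
[-0.52536611  0.54007428 -0.60181582] [0.47708695 0.35735712 0.32984386]
green 3036 ztop 0.17255478279278097
0.169 2981 [0.4796 0.3677] [0.1978 0.0195] 3.39
red 4350 ztop 0.17224912551103974
0.168 2152 [0.4765 0.2876] [0.1413 0.0207] 3.38
0.12 561 [0.5014 0.2992] [0.1934 0.0115] 6.72
0.06 965 [0.5035 0.2995] [0.1916 0.0009] 3.4
```

View pics/w7.png

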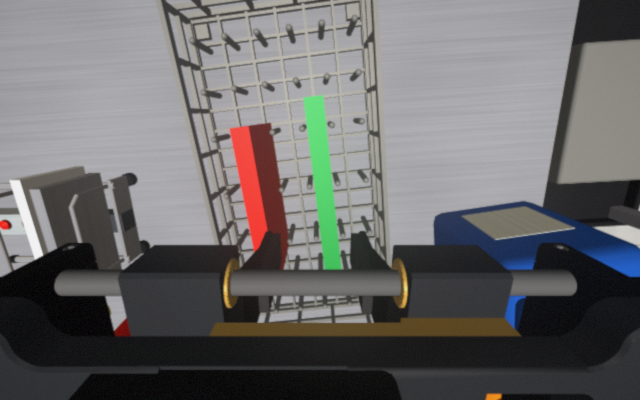

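```bash
python3 -c "
from h import *
togo([.4796,.3677,.144],93.4)"
```

```text
shift [0.0113 0.002  0.1863] turn [-0.15  0.11 -6.86] F [ 0.3 -0.  -0.3] t 10.55 p [0.4774 0.3569 0.3303]
```

```bash
python3 -m jog '0.011 0.002 0.03 0 0 -6.8 0.5;0.011 0.002 0.08 0 0 -6.8 0.5;0.011 0.002 0.11 0 0 -6.8 0.5;0.011 0.002 0.11 0 0 -6.8 0.5'; python3 - <<'E'
from h import *
s=read_state();p,d=capture("wrist"); cv2.imwrite("pics/w8.png",p[:,:,::-1]); togo([.4796,.3677,.144],93.4)
P=cloud("wrist",d); p=p.astype(int); 
m=(p[...,1]>p[...,0]*1.6)&(p[...,1]>p[...,2]*1.6)
t=P[m&(d>0)]; t=t[(abs(t[:,0]-.5)<.25)&(abs(t[:,1]-.35)<.15)&(t[:,2]>.16)]
c=cv2.minAreaRect(t[:,:2].astype(np.float32));print(len(t),np.round(c[0],4),np.round(c[1],4),round(c[2],2),np.median(t[:,2]))
E
```

```text
time_s: 11.05
position: [0.479, 0.3666, 0.2189]
tcp_rot: [[-0.057, 0.998, -0.006], [0.998, 0.057, -0.004], [-0.003, -0.007, -1.0]]
force: [0.7, 0.3, 0.8]
opening: 0.5
shift [ 0.0003 -0.0005  0.077 ] turn [-0.13  0.07 -0.11] F [ 0.8  0.2 -0.4] t 11.1 p [0.4803 0.3676 0.221 ]
5929 [0.4751 0.3337] [0.1815 0.09  ] 3.6 0.1723917602245095
```

View pics/w8.png

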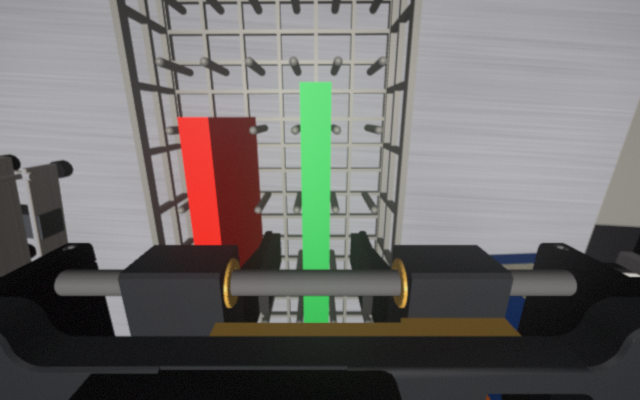

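The green board runs straight down the image at column 316, centred between the fingers at columns 268 and 362. I'll descend and grip.

```bash
python3 -m jog '0 -0.0005 0.02 0 0 0 0.5;0 -0.0005 0.045 0 0 0 0.5;0 -0.0005 0.065 0 0 0 0.5;0 -0.0005 0.077 0 0 0 0.5;0 -0.0005 0.077 0 0 0 0.5;0 -0.0005 0.077 0 0 0 0.15;0 -0.0005 0.077 0 0 0 0.1;0 -0.0005 0.077 0 0 0 0.1'; python3 -m jog '0 0 0 0 0 0 0;0 0 0 0 0 0 0;0 0 0 0 0 0 0;0 0 0 0 0 0 0'
```

```text
time_s: 12.1
position: [0.4801, 0.3691, 0.1454]
tcp_rot: [[-0.06, 0.998, 0.001], [0.998, 0.06, 0.0], [0.0, 0.001, -1.0]]
force: [-0.4, -0.0, 0.3]
opening: 0.246
time_s: 12.6
position: [0.4801, 0.3691, 0.1452]
tcp_rot: [[-0.059, 0.998, 0.001], [0.998, 0.059, 0.0], [0.0, 0.001, -1.0]]
force: [-1.0, -1.7, 4.3]
opening: 0.225
```

```bash
python3 -m jog '0 0 -0.005 0 0 0 0;0 0 -0.015 0 0 0 0;0 0 -0.04 0 0 0 0;0 0 -0.075 0 0 0 0;0 0 -0.11 0 0 0 0;0 0 -0.15 0 0 0 0;0 0 -0.19 0 0 0 0;0 0 -0.21 0 0 0 0'; python3 - <<'E'
from h import *
p,d=capture("scene"); cv2.imwrite("pics/s9.png",p[:,:,::-1]); togo([.5395,-.0517,.36],87.1)
E
```

```text
time_s: 13.6
position: [0.48, 0.3693, 0.3572]
tcp_rot: [[-0.06, 0.998, 0.003], [0.998, 0.06, 0.002], [0.001, 0.003, -1.0]]
force: [-0.0, 0.9, -4.8]
opening: 0.23
shift [-0.4241  0.0335 -0.0015] turn [ 0.34 -0.18  6.32] F [ 0.7  0.3 -2.7] t 13.65 p [0.4807 0.3696 0.3594]
```

View pics/s9.png

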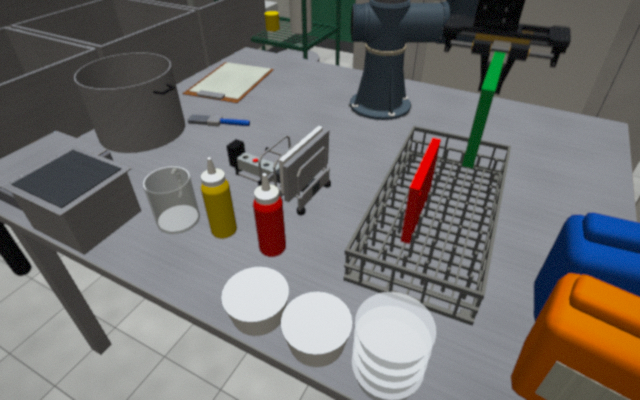

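The board is held upright and the red board is undisturbed. I'll carry it over to the rack.

```bash
python3 -m jog '-0.02 0 0 0 0 0 0;-0.06 0.005 0 0 0 1 0;-0.10 0.01 0 0 0 2 0;-0.15 0.015 0 0 0 3 0;-0.20 0.02 0 0 0 4 0;-0.25 0.025 0 0 0 5 0;-0.30 0.03 0 0 0 6 0;-0.34 0.033 0 0 0 6.3 0'; python3 -c "
from h import *
togo([.5395,-.0517,.36],87.1)"
```

```text
time_s: 14.65
position: [0.5314, 0.0287, 0.3528]
tcp_rot: [[0.052, 0.999, -0.004], [0.999, -0.052, -0.0], [-0.0, -0.004, -1.0]]
force: [1.2, 1.3, -3.9]
opening: 0.226
shift [-0.0799  0.0123 -0.0073] turn [-0.25  0.03 -0.1 ] F [ 1.2  1.3 -3.9] t 14.65 p [0.5314 0.0287 0.3528]
```

```bash
python3 -m jog '-0.03 0.005 -0.003 0 0 0 0;-0.06 0.01 -0.003 0 0 0 0;-0.08 0.012 -0.003 0 0 0 0;-0.08 0.012 -0.003 0 0 0 0;-0.08 0.012 -0.003 0 0 0 0'; python3 - <<'E'
from h import *
togo([.5395,-.0517,.36],87.1)
s=read_state()
p,d=capture("wrist"); cv2.imwrite("pics/w10.png",p[:,:,::-1]); P=cloud("wrist",d); p=p.astype(int)
m=(p[...,1]>p[...,0]*1.6)&(p[...,1]>p[...,2]*1.6)&(d>0)&(d<.5); t=P[m];c=cv2.minAreaRect(t[:,:2].astype(np.float32));print("wrist board",len(t),np.round(c[0],4),np.round(c[1],4),round(c[2],2),t.min(0),t.max(0))
for n in("scene","top"):
    p,d=capture(n); cv2.imwrite(f"pics/{n}10.png",p[:,:,::-1]); P=cloud(n,d); p=p.astype(int)
    m=(p[...,1]>p[...,0]*1.6)&(p[...,1]>p[...,2]*1.6)&(d>0); t=P[m];t=t[(abs(t[:,0]-.53)<.2)&(abs(t[:,1]+.05)<.1)]; c=cv2.minAreaRect(t[:,:2].astype(np.float32));print(n,len(t),np.round(c[0],4),np.round(c[1],4),round(c[2],2),np.percentile(t,1,0),np.percentile(t,99,0))
E
```

```text
time_s: 15.28
position: [0.5402, -0.0482, 0.3572]
tcp_rot: [[0.05, 0.999, -0.001], [0.999, -0.05, 0.001], [0.001, -0.002, -1.0]]
force: [1.5, 0.0, -3.4]
opening: 0.225
shift [-0.0036 -0.0006 -0.0028] turn [-0.09 -0.08  0.02] F [ 1.5  0.  -3.4] t 15.28 p [ 0.5402 -0.0482  0.3572]
wrist board 11333 [ 0.5021 -0.0799] [0.122  0.0998] 2.14 [ 0.43992486 -0.12990736  0.3403359 ] [ 0.56180553 -0.02943821  0.45891395]
scene 4282 [ 0.5501 -0.0359] [0.1584 0.1674] 46.85 [ 0.44380635 -0.05938372  0.23801309] [0.63866895 0.02884311 0.42746798]
top 335 [ 0.4863 -0.0425] [0.0826 0.0298] 6.09 [ 0.47832227 -0.05451876  0.26216194] [ 0.52505352 -0.02953042  0.50898761]
```

View pics/w10.png

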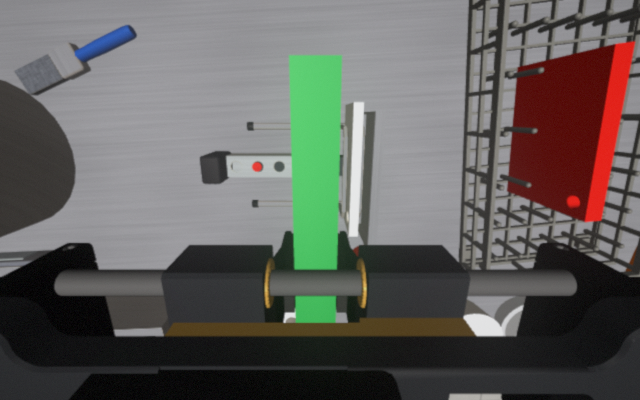

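View pics/scene10.png

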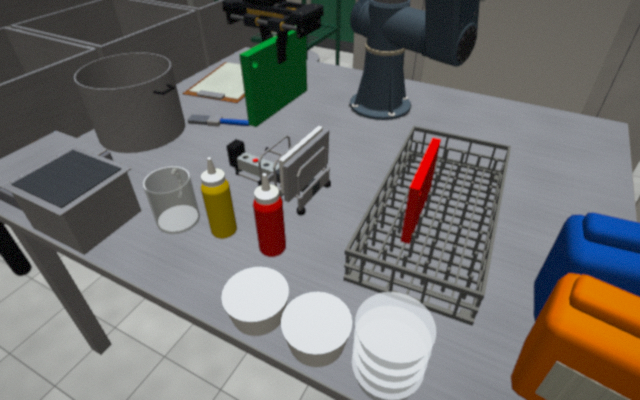

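```bash
cat >> h.py <<'E'
def face(n="scene",save=None,zr=(0,1)):
    p,d=capture(n); 
    if save: cv2.imwrite(save,p[:,:,::-1])
    P=cloud(n,d); p=p.astype(int)
    m=(p[...,1]>p[...,0]*1.6)&(p[...,1]>p[...,2]*1.6)&(d>0)
    m=cv2.erode(m.astype(np.uint8),np.ones((5,5)))>0
    t=P[m];t=t[(abs(t[:,0]-.54)<.12)&(abs(t[:,1]+.04)<.05)]
    # y = a x + b z + c robust
    k=np.ones(len(t),bool)
    for _ in range(15):
        A=np.c_[t[:,0]-.5395,t[:,2],np.ones(len(t))]; q=np.linalg.lstsq(A[k],t[k,1],rcond=None)[0]; r=t[:,1]-A@q; k=abs(r)<max(.002,1.5*np.median(abs(r)))
    w=t[k]
    print("face pts",k.sum(),"yaw",-np.degrees(np.arctan(-q[0])).round(2),"lean deg (y per z)",np.degrees(np.arctan(q[1])).round(2),"x",np.percentile(w[:,0],[.5,99.5]).round(4),"z",np.percentile(w[:,2],[.5,99.5]).round(4),"face y at zmin",(q[2]+q[1]*w[:,2].min()).round(4),"zmax",(q[2]+q[1]*w[:,2].max()).round(4))
E
python3 -c "
from h import *
face(); togo([.5395,-.0517,.2],87.1)"
```

```text
face pts 2768 yaw -2.76 lean deg (y per z) 0.11 x [0.4498 0.639 ] z [0.2448 0.3839] face y at zmin -0.0382 zmax -0.038
shift [-0.0038 -0.001   0.1578] turn [-0.01 -0.02  0.09] F [-0.6 -0.1 -4.5] t 15.47 p [ 0.5407 -0.048   0.3578]
```

```bash
python3 -m jog '-0.0037 -0.001 0.02 0 0 0 0;-0.0037 -0.001 0.05 0 0 0 0;-0.0037 -0.001 0.08 0 0 0 0;-0.0037 -0.001 0.09 0 0 0 0;-0.0037 -0.001 0.09 0 0 0 0'; python3 - <<'E'
from h import *
togo([.5395,-.0517,.2],87.1)
face(save="pics/s11.png")
p,d=capture("wrist"); zoom(p,180,60,400,240,3.5,"pics/w11.png")
E
```

```text
time_s: 16.1
position: [0.5398, -0.0522, 0.2676]
tcp_rot: [[0.05, 0.999, -0.001], [0.999, -0.05, 0.0], [0.0, -0.001, -1.0]]
force: [0.4, -0.5, -3.9]
opening: 0.233
shift [ 0.0005 -0.0002  0.0676] turn [-0.04 -0.01  0.05] F [ 0.4 -0.5 -3.9] t 16.1 p [ 0.5398 -0.0522  0.2676]
face pts 2274 yaw -2.85 lean deg (y per z) 0.16 x [0.4523 0.6382] z [0.1565 0.2939] face y at zmin -0.0429 zmax -0.0425
```

View pics/s11.png

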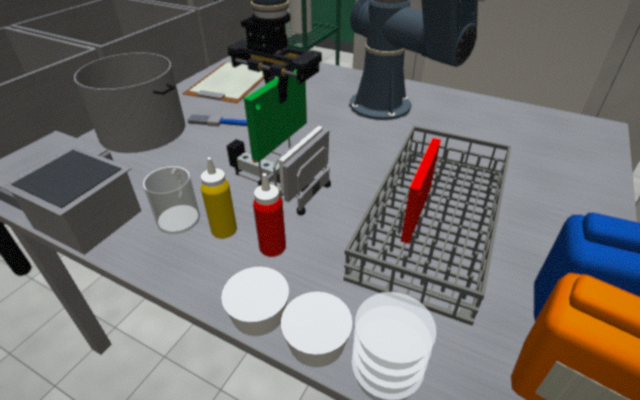

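View pics/w11.png

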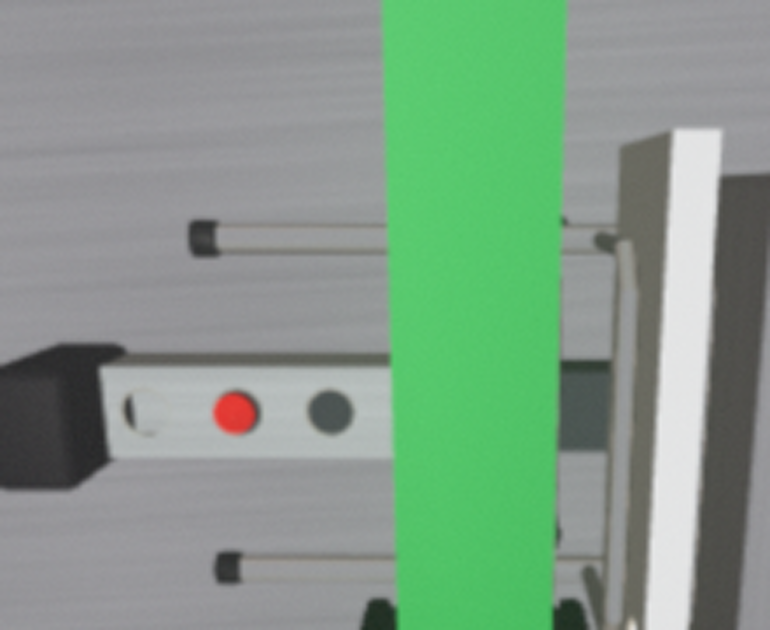

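The board is vertical, parallel to the loops and centred on the bay, with the pin still up. I'll insert it.

```bash
python3 -m jog '0 0 0.01 0 0 0 0;0 0 0.025 0 0 0 0;0 0 0.04 0 0 0 0;0 0 0.055 0 0 0 0;0 0 0.068 0 0 0 0;0 0 0.077 0 0 0 0;0 0 0.077 0 0 0 0'; python3 - <<'E'
from h import *
togo([.5395,-.0517,.18],87.1)
face()
E
```

```text
time_s: 17.08
position: [0.5393, -0.0525, 0.1899]
tcp_rot: [[0.051, 0.999, -0.002], [0.999, -0.051, 0.001], [0.0, -0.002, -1.0]]
force: [-0.9, -0.3, -3.7]
opening: 0.23
shift [0.0008 0.0002 0.0099] turn [-0.1  -0.03  0.  ] F [-0.9 -0.3 -3.7] t 17.07 p [ 0.5393 -0.0525  0.1899]
face pts 1207 yaw -2.85 lean deg (y per z) 0.06 x [0.4536 0.6372] z [0.1026 0.2173] face y at zmin -0.0431 zmax -0.043
```

```bash
python3 -m jog '0.001 0 0.003 0 0 0 0;0.001 0 0.006 0 0 0 0;0.001 0 0.008 0 0 0 0;0.001 0 0.009 0 0 0 0;0.001 0 0.009 0 0 0 0'; python3 -m jog '0 0 0.001 0 0 0 0;0 0 0.0015 0 0 0 0;0 0 0.0015 0 0 0 0'
```

```text
time_s: 17.75
position: [0.5397, -0.0516, 0.1817]
tcp_rot: [[0.05, 0.999, -0.0], [0.999, -0.05, 0.0], [0.0, -0.0, -1.0]]
force: [0.2, 0.1, -4.6]
opening: 0.231
time_s: 18.12
position: [0.5398, -0.0516, 0.1803]
tcp_rot: [[0.05, 0.999, 0.0], [0.999, -0.05, -0.0], [-0.0, 0.0, -1.0]]
force: [-0.0, 0.3, -4.0]
opening: 0.225
```

```bash
python3 -m jog '0 0 0.0008 0 0 0 0;0 0 0.0015 0 0 0 0;0 0 0.0015 0 0 0 0'; python3 -m jog '0 0 0.0008 0 0 0 0;0 0 0.0015 0 0 0 0;0 0 0.0015 0 0 0 0'
```

```text
time_s: 18.5
position: [0.5398, -0.0516, 0.1801]
tcp_rot: [[0.05, 0.999, 0.001], [0.999, -0.05, -0.0], [-0.0, 0.001, -1.0]]
force: [-2.9, 1.1, 5.4]
opening: 0.227
time_s: 18.88
position: [0.5399, -0.0516, 0.18]
tcp_rot: [[0.05, 0.999, 0.001], [0.999, -0.05, -0.001], [-0.001, 0.001, -1.0]]
force: [-4.7, 1.7, 14.4]
opening: 0.228
```

Contact is at the expected height (0.180), and the force went from -4 to +14 N. I'll ease off and open.

```bash
python3 -m jog '0 0 -0.0018 0 0 0 0;0 0 -0.0018 0 0 0 0;0 0 -0.0018 0 0 0 0.24;0 0 -0.0018 0 0 0 0.27;0 0 -0.0018 0 0 0 0.33;0 0 -0.0018 0 0 0 0.4;0 0 -0.0018 0 0 0 0.45;0 0 -0.0018 0 0 0 0.45'; python3 - <<'E'
from h import *
face(save="pics/s12.png")
p,d=capture("wrist"); cv2.imwrite("pics/w12.png",p[:,:,::-1])
E
```

```text
time_s: 19.88
position: [0.5398, -0.0516, 0.179]
tcp_rot: [[0.05, 0.999, 0.0], [0.999, -0.05, 0.0], [0.0, 0.0, -1.0]]
force: [0.2, -0.4, -0.2]
opening: 0.442
face pts 936 yaw -2.8 lean deg (y per z) 0.15 x [0.4597 0.6379] z [0.0982 0.2068] face y at zmin -0.0425 zmax -0.0422
```

View pics/w12.png

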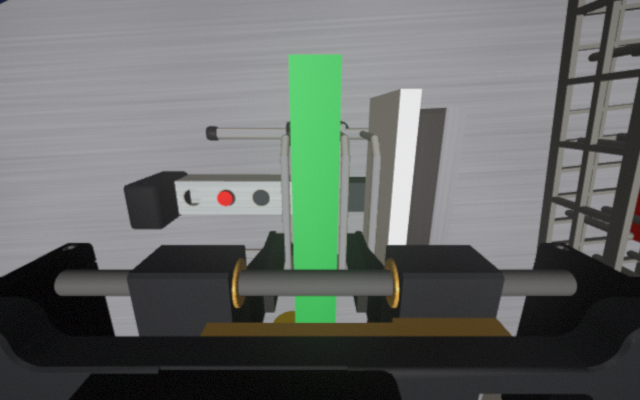

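The board stands free and upright between the loops (columns 288–345 in the wrist view), clear of both fingers. I'll withdraw upward.

```bash
python3 -m jog '0 0 -0.01 0 0 0 0.45;0 0 -0.03 0 0 0 0.45;0 0 -0.06 0 0 0 0.45;0 0 -0.10 0 0 0 0.45;0 0 -0.14 0 0 0 0.45;0 0 -0.17 0 0 0 0.45;0 0 -0.17 0 0 0 0.45'; python3 - <<'E'
from h import *
face(save="pics/s13.png")
togo([.5395,-.0517,.18],87.1)
p,d=capture("wrist"); cv2.imwrite("pics/w13.png",p[:,:,::-1]); P=cloud("wrist",d); q=p.astype(int)
m=(q[...,1]>q[...,0]*1.6)&(q[...,1]>q[...,2]*1.6)&(d>0); t=P[m]; t=t[t[:,2]>.195]; c=cv2.minAreaRect(t[:,:2].astype(np.float32)); print("top edge",np.round(c[0],4),np.round(c[1],4),round(c[2],2),np.median(t[:,2]))
r=(q[...,0]>q[...,1]*2)&(q[...,0]>q[...,2]*2)&(abs(P[...,0]-.535)<.02)&(abs(P[...,1]+.139)<.02); print("pin",P[r].mean(0),P[r].max(0))
m=np.all((P>[.49,-.23,.08])&(P<[.58,-.15,.095]),-1); t=P[m]; print("grip",np.round(cv2.minAreaRect(t[:,:2].astype(np.float32))[0],4))
for l in ["small_board","tray","red_board","sauce_red","sauce_yellow"]:
    print(l,[(np.round(r["centre"],3).tolist(),round(r["score"],2)) for r in spot_in(l,"scene")[:1]])
E
```

```text
time_s: 20.85
position: [0.5411, -0.052, 0.3524]
tcp_rot: [[0.05, 0.999, 0.007], [0.999, -0.05, -0.002], [-0.002, 0.007, -1.0]]
force: [-0.2, 0.1, 0.8]
opening: 0.451
face pts 1300 yaw -2.89 lean deg (y per z) 0.03 x [0.4525 0.6385] z [0.1082 0.2075] face y at zmin -0.0423 zmax -0.0422
shift [ 1.000e-04 -1.000e-03  1.703e-01] turn [0.16 0.04 0.01] F [-0.6  0.3 -0.5] t 20.9 p [ 0.54   -0.0517  0.3503]
top edge [ 0.5312 -0.0451] [0.1568 0.1488] 37.46 0.20401089245138834
pin [ 0.53070255 -0.1359416   0.10401361] [ 0.53853954 -0.12727456  0.41879311]
grip [ 0.5296 -0.2003]
small_board [([0.566, 0.004, 0.148], 0.56)]
tray [([0.565, 0.03, 0.123], 0.73)]
red_board [([0.56, 0.294, 0.134], 0.69)]
sauce_red [([0.753, 0.051, 0.104], 0.64)]
sauce_yellow [([0.754, -0.075, 0.1], 0.74)]
```

View pics/s13.png

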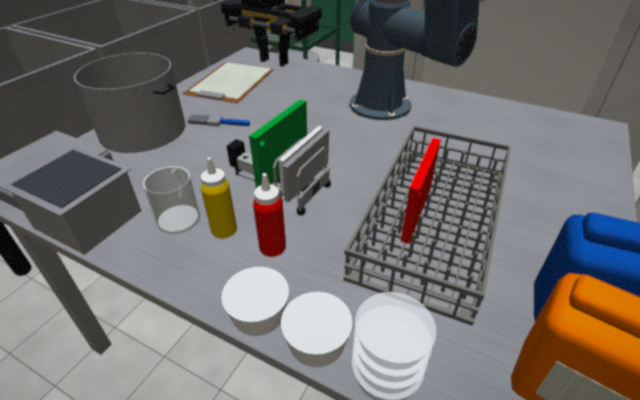

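View pics/w13.png

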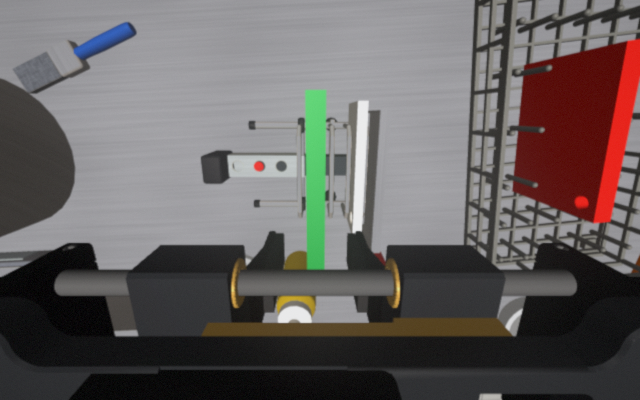

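```bash
python3 -c "
from rig import *
print(hand_in())"
```

```text
the job is handed in; nothing more can be done
None
```

The end frame is out by one hole with the pin up again, and the green board stands on its long edge in the bay that opened. I handed the job in at about 21 s of the 64 s allowed; no verdict was reported.

**End frame:** I pressed the pin with the closed fingertip and shoved the grip out until the pin sprang up.
- The loops are about 44 mm apart and the grip has moved about 32 mm, against the expected 34 mm.
- Right after the shove, the top of the pin measured z ≈ 0.060, the same as at the start.

**Green board:** I set it down until it touched the rods, at the expected height (force from -4 to +14 N), then eased off and released it.
- After release its face fitted to 0.03° of lean, within 0.1° of the rack's measured direction in yaw, and about 1 mm off the middle of the bay.
- It is within about 6 mm of centre along its length.

**Other items:** The last pictures show the red board, small board, tray and bottles standing where they were, and the arm about 0.13 m above the board.

**Checks that failed or were weak:**
- In the last wrist frame the depth statistics for the pin and the board's top edge were spoiled by stray depth pixels. For the final pin state I relied on the picture, and for the board on the scene camera's fit.
- I judged the other items by eye. The network's positions from different cameras can't be compared to the millimetre, because each camera sees different surfaces.

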